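# Extend the dusting brush to its second stop and hold it ready

### The job

Get the telescoping dusting brush ready for the picture frame: squeeze in the orange release button on its handle, draw the handle up past the first stop to the second (fully drawn out), and let the button spring back out so that the brush is locked at that length. Then take the handle by its plain sides, leaving the button alone, lift the brush up out of its holder and finish still holding it upright and still, with the bristles clear above the holder, for someone to take over. Leave the other things on the desk alone.

Things in the scene. Friction and masses are not known exactly. Their poses are not given: they have to be found in the camera images.
- brush: telescoping dusting brush, loose, upright, head down in its holder. Origin: centre of the bristles' underside; z up along the brush, x towards the button side (its turn about z varies). Dark round head 40 mm across with grey cap, 60 mm high, then an 11 mm aluminium rod on which the handle slides. 0.25 to 0.32 kg; 186 mm long collapsed, 266 mm at the second stop
- brush_foot (a point): centre of the underside of the brush's bristles; stands 8 mm above the desk at the start
- brush_grip (a point): point on the axis of the white handle at the height of the button, 25 mm below the handle's top; moves with the handle (169 mm above the desk at the start, 80 mm more at the second stop). Handle: rounded bar 120 mm long, 34 mm thick along the brush's x (button direction), 22 mm along its y; its -x, +y and -y faces are plain
- button_face (a point): centre of the outer face of the orange release button, a disc 16 mm in diameter on the handle's +x face; it stands 5 mm proud of that face, 22 mm from the handle's axis, when out and flush when pressed in
- brush_handle (a joint): how far the handle is drawn up the rod (m): 0 collapsed, first stop 0.040 (a black ring shows on the rod), second stop 0.080 (two red rings show too), end of travel 0.081; raised farther, the whole brush lifts. Button in: slides freely, rod and head stay down by their weight. Button out: locked at 0, 0.040 or 0.080 with 1.5 mm play; let go in between, it sticks there with the button half in
- brush_button (a joint): how far the release button is pressed in (m): 0 out, 0.005 fully in; spring from 3 N to about 7 N; it springs out by itself at a stop. Squeezing the handle between a finger on the button and one on the opposite (-x) face presses it in; squeezing the +y and -y faces does not touch it
- holder: heavy wooden holder, fixed to the desk: round foot 96 mm in diameter narrowing to a cup 53 mm in outer diameter, 45 mm in inner diameter, 42 mm high, inner floor 8 mm above the desk. Origin at the centre of its underside
- holder_rim (a point): centre of the mouth of the holder's cup, 42 mm above the desk
- mug: white mug, 80 mm in diameter and 92 mm high, bystander; origin at the centre of its underside
- stapler: blue and black stapler, 135 x 36 x 52 mm, bystander; origin at the centre of its underside
- tape: black desk tape dispenser, 130 x 52 x 85 mm, bystander; origin at the centre of its underside
Things that resemble listed ones, but are neither listed nor needed, are in the scene too. Of the things that look like the brush, the middle-sized one is meant. What is meant by the holder is not green, and is the smaller of those in its own colour.

How it is judged:
By the outcome, as a careful person would: the job done as asked, in the order asked, and still so for the second after the job is handed in, while the arm keeps its last pose, push and grip.
It also fails if it takes over 48 s, if anything falls off the work surface, if the arm or the gripper's body presses on something with over 40 N, if the wrist force passes 120 N, or if a joint passes its speed limit or range.

### The arm

A 6-joint arm with a two-finger parallel gripper is mounted at the origin on the work surface. World frame = base frame: x ahead of the robot, y to its left, z up, the work surface at z = 0. Lengths are in m, angles in rad, forces in N, time in s.
With the tool pointing down it reaches from about 0.35 to 0.875 m from the base axis. Payload 4.2 kg.
Tool frame: the origin (TCP) lies midway between the tips of the shut fingers; the grasp point (between the pads) lies 19 mm behind it (manip.grip_depth is the distance from the TCP to the grasp point, in m); z points along the fingers, y is the line along which they close (so a half turn about z gives the same grasp; the last joint's range is limited). The gripper opens to 85 mm and grips with 20 to 120 N. Pads are 22 mm wide; open, the fingers measure 114 mm over their backs; the gripper's body (76 mm by 85 mm) begins 54 mm behind the grasp point. The pads swing forward as they close: fully open they stand 13 mm farther back than shut.
Start: joints at [1.425, 0.385, 0.008, 0, -1.194, -0.259], TCP at [0.246, 0.574, 0.231] pointing down, gripper open.
Joint ranges: [-3.14, 3.14], [-1.21, 2.06], [-1.07, 1.41], [-3.16, 2.05], [-2.99, -0.16], [-3.1, 3.1]. Speed limits (rad/s): [2.79, 2.79, 3.14, 3.14, 3.14, 3.14].

### API

Orientations are given as a rotation vector (axis times angle).
In Python, from workcell import sensors, optics, order, manip gives the robot as it stands.
- The arm moves only by the tool apply_moves, never from a script. Its argument "deltas" is one flat list of numbers, 7 for each row, row after row: the turn, a rotation vector about the tool's x, y, z in degrees, then the shift along the tool's x, y, z in mm, then the opening, from 0 (shut) to 1 (fully open). In form: [rx, ry, rz, dx, dy, dz, claw, rx, ry, rz, dx, dy, dz, claw, ...]. A call has 1 to 12 rows; each row is the pose to reach, as a shift and turn from the pose commanded when the call began, along the tool's axes at that moment; what a row does not reach only later rows make up. A row lasts 1/8 s, in which the tool goes at most 62.5 mm and 10.7 degrees, less where a joint would pass 70% of its speed; a pose out of reach is approached as far as the arm can. A call with a gripper value outside its range is refused whole. The fingers move at their own pace and stop on an object; "grip_force" is the grip in N (left out, the last holds). Time passes only in rows, so rows that repeat a pose let the fingers close. It gives the time, the measured TCP pose, the force, the opening and the grip force at its end, in the units of the state.
- sensors.read_state(): the state, without advancing time (a new reading comes with each control period).
- optics.grab_frame(name): name is "scene" or "top" or "wrist"; returns (picture, depth): 400x640x3 uint8, red, green, blue; 400x640 float32, m along the optical axis (not along the pixel's ray), 0 where there is no reading.
- optics.calibration(name): a dict with "vertical_fov" (degrees; the focal length in pixels is half the picture's height over the tangent of half this angle, whatever the lens; pixels are square), "cx", "cy" (the principal point, pixels), "eye" and "orientation" of the camera in the world; the wrist camera has in their place "tool_from_camera" (4x4, takes a point from camera to tool coordinates, whose origin is the TCP and whose axes are the flange's). Camera axes: x right, y down, z forward; pixel columns grow to the right and rows downward; lengths in m; the calibration is good to about 2 mm. A picture is of the moment at which its call begins: read the wrist's pose just before it. calibration takes no time and is no camera call.
- order.finish_job(): hands the job in; it is judged then, once.
The state is a dict: "time": time; "qpos": joint angles; "qd": joint speeds; "joint_torque": joint torques, N m; "position": TCP position; "tcp_rot": TCP orientation; "contact_force": force on the tool from outside, world axes, zero at the start; "moment": the same for the moment, N m; "gripper_width": opening from 0.0 (shut) to 1.0 (fully open); "grasp_force": force on a finger pad.
Only numpy, scipy, OpenCV 4.12 (cv2) and the standard library are available. Lean on these libraries where they do the work, as an engineer would, in place of code of your own. Each camera call takes 0.05 s, during which the arm holds its last target. There are 200 camera calls.

## Working session

There is one attempt and no reset: what is moved stays moved. The work goes in short steps, Python scripts to look and compute and a tool call to move; the robot and the scene stay as the last step left them, time stands still between calls to the robot, and variables do not carry over. Pictures are saved under pics/ and viewed, at most 10 in all, crops included, and the job is handed in when it is done.

Besides the shell and the picture viewer there is one more tool, called as a command line: name --argument value ..., lists and objects as JSON in quotes. apply_moves: Moves the arm, as the interface text tells. Its arguments: {"type":"object","properties":{"deltas":{"type":"array","items":{"type":"number"}},"grip_force":{"type":"number"}},"required":["deltas"]}

```bash
ls; mkdir -p pics
cat > h.py <<'E'
import numpy as np,cv2
from scipy.spatial.transform import Rotation as R
from workcell import sensors,optics,order,manip
def grab(n):
    s=sensors.read_state(); p,d=optics.grab_frame(n); c=optics.calibration(n)
    f=200/np.tan(np.radians(c["vertical_fov"])/2)
    if n=="wrist":
        T=np.eye(4);T[:3,:3]=R.from_rotvec(s["tcp_rot"]).as_matrix();T[:3,3]=s["position"]
        M=T@np.array(c["tool_from_camera"])
    else:
        M=np.eye(4);o=np.array(c["orientation"]);M[:3,:3]=R.from_rotvec(o).as_matrix() if o.size==3 else o
        M[:3,3]=c["eye"]
    return p,d,f,c["cx"],c["cy"],M
def cloud(g):
    p,d,f,cx,cy,M=g
    v,u=np.mgrid[:400,:640]
    P=np.stack([(u-cx)/f*d,(v-cy)/f*d,d],-1)
    W=P@M[:3,:3].T+M[:3,3]; W[d<=0]=np.nan
    return W
E
python3 - <<'E'
from h import *
for n in("scene","top"):
    c=optics.calibration(n);print({k:np.round(v,4).tolist() if not isinstance(v,str) else v for k,v in c.items()})
    g=grab(n);cv2.imwrite(f"pics/{n}0.png",g[0][:,:,::-1]);np.savez(f"{n}0.npz",p=g[0],d=g[1],W=cloud(g))
print(sensors.read_state(),manip.grip_depth)
E
```

```text
pics
{'vertical_fov': 53.3043, 'cx': 326.3654, 'cy': 201.5659, 'eye': [1.1212, -0.5516, 0.7812], 'orientation': [-2.1519, -0.8831, 0.3757]}
{'vertical_fov': 45.1731, 'cx': 324.1676, 'cy': 201.8972, 'eye': [0.5113, 0.0205, 1.3544], 'orientation': [-2.1965, 2.1828, -0.1012]}
{'time': 0.1, 'qpos': array([ 1.42458620e+00,  3.85492808e-01,  6.76860385e-03, -4.29653205e-04,
       -1.19397710e+00, -2.58578421e-01]), 'qd': array([ 0.00090503, -0.0002375 ,  0.00208978,  0.00175695,  0.00065295,
       -0.00100804]), 'joint_torque': array([-4.85779474e-04, -3.93316841e+01,  1.88930029e+01,  4.19792846e+00,
       -2.56248313e-03,  7.12195828e-06]), 'position': array([0.24593442, 0.5740234 , 0.23032621]), 'tcp_rot': array([ 3.07553161e+00, -6.31365070e-01, -4.58006473e-04]), 'contact_force': array([-0.36632662,  0.08541381,  0.34153935]), 'moment': array([ 0.015723  , -0.02374068, -0.04326509]), 'grasp_force': 0.0, 'gripper_width': 0.995944009885781} 0.0187
```

View pics/scene0.png

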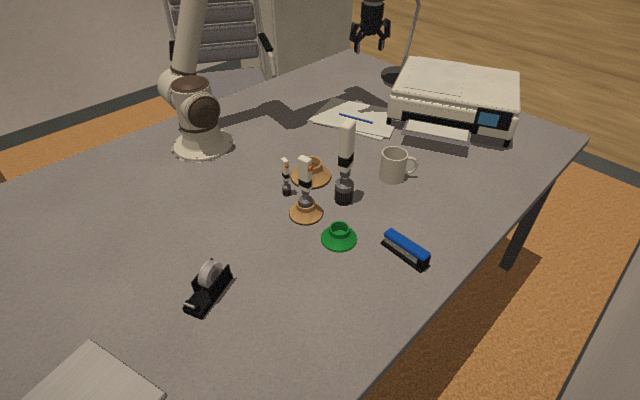

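View pics/top0.png

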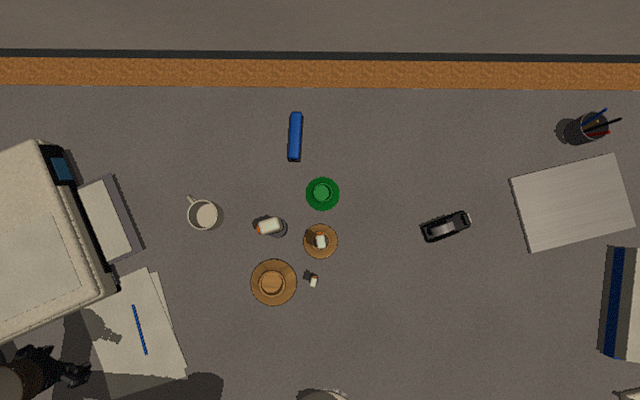

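Brush-like things in the scene view: the tall one at (345,160), the middle one at (305,180) and the small one at (286,178). The middle one is meant, and it stands in the smaller wooden holder at (306,212). The bigger wooden holder (311,175) and the green one (339,237) are look-alikes. In the top view the middle brush is at (320,241). I'll confirm with a crop.

Run:
```python
from h import *
a=np.load("scene0.npz");b=np.load("top0.npz")
A=cv2.resize(a["p"][130:250,260:380],(400,400),interpolation=cv2.INTER_CUBIC);B=cv2.resize(b["p"][200:280,280:360],(400,400),interpolation=cv2.INTER_CUBIC)
cv2.imwrite("pics/crop1.png",np.hstack([A,B])[:,:,::-1])
W=b["W"];hsv=cv2.cvtColor(b["p"],cv2.COLOR_RGB2HSV)
# handle top: z 0.17-0.22 near middle
for nm,D in(("top",b),("scene",a)):
    W=D["W"];hsv=cv2.cvtColor(D["p"],cv2.COLOR_RGB2HSV)
    m=np.zeros((400,640),bool)
    if nm=="top": m[225:258,305:335]=1
    else: m[150:225,285:328]=1
    for lo,hi in((0.185,0.205),(0.1,0.185),(0.035,0.046),(.002,.02)):
        k=m&(W[...,2]>lo)&(W[...,2]<hi)
        if k.sum()>3:
            P=W[k];print(nm,lo,hi,k.sum(),P.mean(0).round(4),P.min(0).round(4),P.max(0).round(4))
            r=cv2.minAreaRect((P[:,:2]*1000).astype(np.float32));print(r)
    o=m&(hsv[...,0]<14)&(hsv[...,1]>170)&(W[...,2]>.13)
    print("orange",o.sum(),W[o].mean(0) if o.any() else 0, np.argwhere(o).mean(0) if o.any() else 0)
```

```text
top 0.185 0.205 124 [0.5065 0.0103 0.1934] [ 0.4894 -0.0023  0.1853] [0.5231 0.0219 0.1992]
((506.3714294433594, 10.208277702331543), (33.517940521240234, 21.8444881439209), 11.754148483276367)
top 0.1 0.185 13 [0.5259 0.0135 0.1749] [0.5232 0.0072 0.1675] [0.5283 0.0195 0.1809]
((525.650634765625, 13.347198486328125), (4.89300537109375, 12.399496078491211), 1.442154049873352)
top 0.035 0.046 75 [0.5042 0.0106 0.042 ] [ 0.4812 -0.0162  0.037 ] [0.5328 0.0356 0.046 ]
((506.2896423339844, 10.373489379882812), (50.09799575805664, 51.857666015625), 45.40297317504883)
top 0.002 0.02 550 [0.5058 0.0127 0.0113] [ 0.4607 -0.0286  0.002 ] [0.5504 0.0532 0.02  ]
((505.55352783203125, 12.210184097290039), (89.33236694335938, 81.47444152832031), 0.33631232380867004)
orange 12 [0.5254714  0.01298199 0.1760635 ] [233.08333333 319.66666667]
scene 0.185 0.205 88 [0.5115 0.0089 0.1907] [ 0.4938 -0.0011  0.1851] [0.5266 0.023  0.1952]
((509.83636474609375, 10.757883071899414), (32.74394989013672, 20.877355575561523), 8.4129056930542)
scene 0.1 0.185 402 [0.5053 0.0075 0.1413] [ 0.4009 -0.0027  0.1002] [0.532  0.037  0.1847]
((465.3664245605469, 15.35905933380127), (27.328876495361328, 133.3641357421875), 82.66030883789062)
scene 0.035 0.046 166 [0.4749 0.0521 0.0399] [ 0.3764 -0.0166  0.035 ] [0.535  0.1739 0.046 ]
((436.13250732421875, 66.18843841552734), (96.64600372314453, 231.69569396972656), 38.19094467163086)
scene 0.002 0.02 723 [0.4715 0.053  0.0107] [ 0.2574 -0.0431  0.002 ] [0.5585 0.2626 0.02  ]
((417.57354736328125, 101.16796112060547), (132.05258178710938, 358.32696533203125), 44.82307434082031)
orange 19 [0.52942823 0.01313562 0.17027315] [167.78947368 310.47368421]
```

View pics/crop1.png

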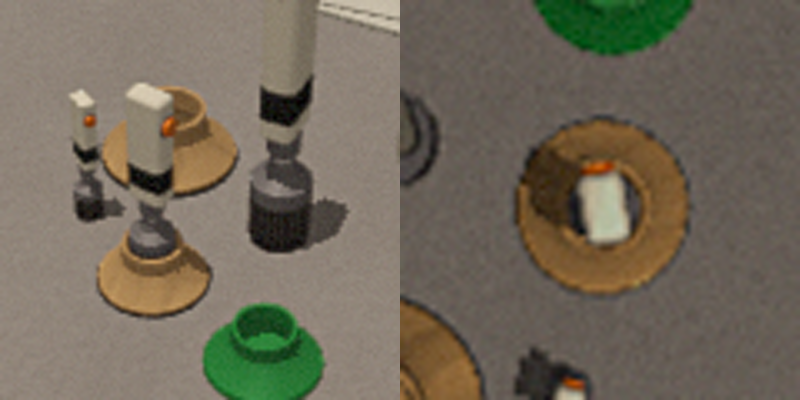

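The crop confirms it: the middle brush stands in the small wooden holder, with its orange button facing world +x (up in the top view). Next I'll work out the first move and the clearances around it.

```bash
cat >> h.py <<'E'
def go(p,yaw,base=None):
    "tool y along yaw (deg), pointing down; returns rotvec deg & shift mm in tool axes"
    s=sensors.read_state();R0=R.from_rotvec(s["tcp_rot"]).as_matrix();p0=s["position"]
    best=None
    for a in(yaw,yaw+180):
        t=np.radians(a);y=np.array([np.cos(t),np.sin(t),0]);z=np.array([0,0,-1.]);x=np.cross(y,z)
        Q=R0.T@np.stack([x,y,z],1)
        r=np.degrees(R.from_matrix(Q).as_rotvec())
        print(a,r.round(1),(R0.T@(np.array(p)-p0)*1000).round(1))
    print("now",p0.round(4),"up in tool",(R0.T@[0,0,1]).round(3),"q",s["qpos"].round(2),"F",s["contact_force"].round(1),"w",round(s["gripper_width"],3),"gf",s["grasp_force"],"t",s["time"])
E
python3 - <<'E'
from h import *
b=np.load("top0.npz");W=b["W"]
for n,(u0,u1,v0,v1) in dict(tall=(250,292,210,242),small=(300,320,270,290),mug=(182,222,190,235)).items():
    P=W[v0:v1,u0:u1].reshape(-1,3);zm=np.nanmax(P[:,2]);k=P[:,2]>zm-.015
    print(n,zm,P[k].mean(0),P[k].min(0),P[k].max(0))
go([.5075,.0103,.26],9.5)
E
```

```text
tall 0.2692648311291106 [0.54302476 0.12853375 0.26289544] [0.52383914 0.10362936 0.25450894] [0.56287047 0.1538274  0.26926483]
small 0.13378665296980996 [0.40407724 0.02851605 0.127747  ] [0.39214846 0.02115418 0.11887063] [0.41506499 0.03637016 0.13378665]
mug 0.097301196469467 [0.57595707 0.3223497  0.09077462] [0.53526813 0.28140587 0.08247354] [0.61686606 0.36038163 0.0973012 ]
9.5 [ 1.000e-01  1.000e-01 -1.227e+02] [462.5 415.1 -28.8]
189.5 [ 0.1 -0.1 57.3] [462.5 415.1 -28.8]
now [0.2459 0.574  0.2303] up in tool [ 0.     0.002 -1.   ] q [ 1.42  0.39  0.01 -0.   -1.19 -0.26] F [-0.4  0.1  0.3] w 0.996 gf 0.0 t 0.1
```

apply_moves --deltas '[0,0,0,0,0,-60,1,0,0,0,20,20,-120,1,0,0,10,60,54,-150,1,0,0,20,110,99,-150,1,0,0,30,160,144,-150,1,0,0,40,205,184,-150,1,0,0,50,250,224,-150,1,0,0,57,295,265,-150,1,0,0,57,340,305,-150,1,0,0,57,385,345,-150,1,0,0,57,430,386,-150,1,0,0,57,462,415,-150,1]' --grip_force 30

```text
time: 1.6
position: [0.5077, 0.0087, 0.3808]
tcp_rot: [2.401, -2.025, -0.001]
contact_force: [0.2, 0.7, 0.5]
gripper_width: 0.995
grasp_force: 0.0
```

apply_moves --deltas '[0,0,0,0,0,0,1,0,0,0,0,0,0,1]'

```text
time: 1.85
position: [0.5071, 0.0111, 0.3809]
tcp_rot: [2.402, -2.024, -0.001]
contact_force: [-0.2, 0.3, 0.1]
gripper_width: 1.001
grasp_force: 0.0
```

Run:
```python
from h import *
for n in("wrist","top"):
    g=grab(n);W=cloud(g)
    d=W[...,2]-.194
    k=(abs(d)<.006)&(np.hypot(W[...,0]-.5065,W[...,1]-.0103)<.03)
    P=W[k]
    if len(P)>10:
        print(n,k.sum(),P.mean(0).round(4),cv2.minAreaRect((P[:,:2]*1000).astype(np.float32)))
    hsv=cv2.cvtColor(g[0],cv2.COLOR_RGB2HSV)
    o=(hsv[...,0]<14)&(hsv[...,1]>170)&(abs(W[...,2]-.169)<.02)&(np.hypot(W[...,0]-.5265,W[...,1]-.0103)<.03)
    print("orange",o.sum(),W[o].mean(0))
    cv2.imwrite(f"pics/{n}1.png",g[0][:,:,::-1])
go([.5065,.0103,.146],9.5)
```

```text
wrist 583 [0.5085 0.0105 0.1924] ((508.4699401855469, 10.829957008361816), (32.64762878417969, 21.05263900756836), 9.215497970581055)
orange 0 [nan nan nan]
orange 0 [nan nan nan]
9.5 [  -0.     0.  -179.6] [  1.5   0.7 235.3]
189.5 [0.  0.  0.4] [  1.5   0.7 235.3]
now [0.507  0.0118 0.3813] up in tool [-0.  0. -1.] q [ 0.34  0.11  0.01 -0.   -1.47 -0.17] F [ 0.2 -0.2  1.6] w 1.005 gf 0.0 t 1.95<stdin>:11: RuntimeWarning: Mean of empty slice.
  ret = um.true_divide(
```

View pics/wrist1.png

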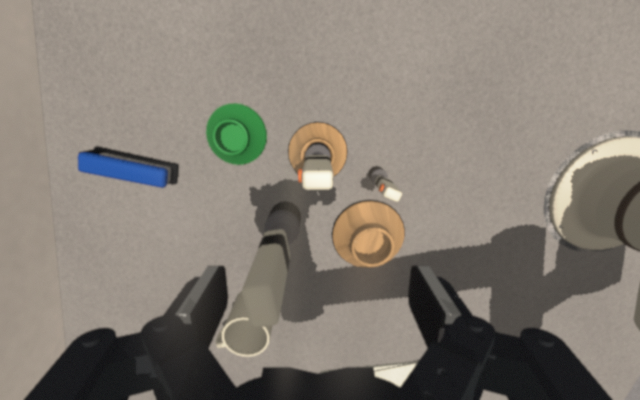

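The wrist view shows the meant brush's top at (318,180), its button on the left. The tall look-alike is at (245,335), close under the camera, so I'll check whether the camera mount clears it.

Run:
```python
from h import *
c=optics.calibration("wrist");print(np.round(c["tool_from_camera"],3))
g=grab("wrist");print(g[5].round(3));W=cloud(g)
P=W[300:350,220:265].reshape(-1,3);print(np.nanmax(P[:,2]),np.nanmedian(P,0));k=P[:,2]>.25;print(P[k].min(0),P[k].max(0))
```

```text
[[ 0.    -0.949 -0.316  0.081]
 [ 1.     0.    -0.    -0.001]
 [ 0.    -0.316  0.949 -0.142]
 [ 0.     0.     0.     1.   ]]
[[-0.985 -0.163 -0.054  0.522]
 [-0.172  0.935  0.312 -0.068]
 [-0.     0.316 -0.949  0.523]
 [ 0.     0.     0.     1.   ]]
0.4082756011943799 [0.58436074 0.34184429 0.07306275]
[0.53790733 0.02176395 0.25569886] [0.56031276 0.15381857 0.4082756 ]
```

apply_moves --deltas '[0,0,0,1,0,60,1,0,0,0,1,0,120,1,0,0,0,1,0,170,1,0,0,0,1,0,210,1,0,0,0,1,0,235,1,0,0,0,1,0,235,0.6,0,0,0,1,0,235,0.6,0,0,0,1,0,235,0.6]'

```text
time: 3.0
position: [0.5084, 0.0106, 0.1479]
tcp_rot: [-2.402, 2.021, -0.003]
contact_force: [-0.0, -0.5, 1.3]
gripper_width: 0.597
grasp_force: 0.0
```

Run:
```python
from h import *
g=grab("wrist");W=cloud(g)
k=(abs(W[...,2]-.194)<.006)&(np.hypot(W[...,0]-.5065,W[...,1]-.0103)<.03);P=W[k]
print(k.sum(),P.mean(0).round(4),cv2.minAreaRect((P[:,:2]*1000).astype(np.float32)))
cv2.imwrite("pics/wrist2.png",g[0][:,:,::-1])
go([.5075,.0105,.146],9.3)
```

```text
4701 [0.5075 0.0084 0.1922] ((507.3077087402344, 10.514360427856445), (58.2824821472168, 23.198772430419922), 13.886024475097656)
9.3 [  -0.    -0.3 -179.5] [-0.2  0.8  1.7]
189.3 [-0.2  0.   0.5] [-0.2  0.8  1.7]
now [0.5083 0.0104 0.1477] up in tool [-0.    -0.003 -1.   ] q [ 0.34  0.27 -0.4   0.   -0.9  -0.17] F [1.1 0.2 0.2] w 0.602 gf 0.0 t 3.05
```

View pics/wrist2.png

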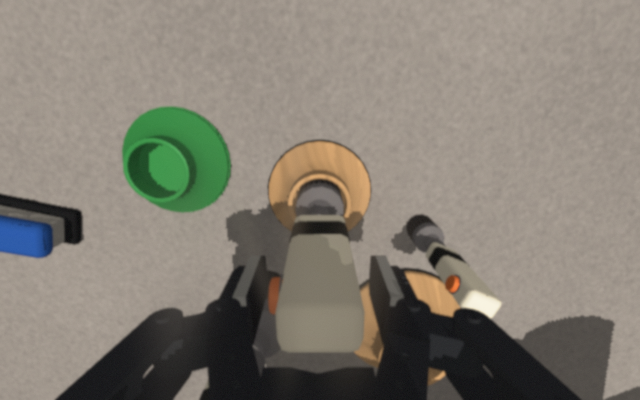

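The handle is centred between the pads at (320,290), and the orange button (275,293) is opposite the left pad. Squeezing now.

apply_moves --deltas '[0,0,0,0,0,0,0,0,0,0,0,0,0,0,0,0,0,0,0,0,0,0,0,0,0,0,0,0,0,0,0,0,0,0,0]' --grip_force 30

```text
time: 3.68
position: [0.5081, 0.0101, 0.1475]
tcp_rot: [-2.403, 2.022, -0.002]
contact_force: [-1.6, -0.0, 4.8]
gripper_width: 0.398
grasp_force: 33.7
```

Run:
```python
from h import *
go([.5075,.0105,.146],9.3)
```

```text
9.3 [   0.    -0.2 -179.5] [-0.5  0.5  1.5]
189.3 [-0.1 -0.   0.5] [-0.5  0.5  1.5]
now [0.5081 0.0101 0.1475] up in tool [ 0.    -0.002 -1.   ] q [ 0.34  0.27 -0.4   0.   -0.9  -0.17] F [-1.6 -0.   4.8] w 0.398 gf 33.686987310647964 t 3.675
```

The opening is 33.8 mm, so the button is fully in. Drawing the handle up to just past the second stop.

apply_moves --deltas '[0,0,0,0,0,-10,0,0,0,0,0,0,-22,0,0,0,0,0,0,-34,0,0,0,0,0,0,-46,0,0,0,0,0,0,-58,0,0,0,0,0,0,-69,0,0,0,0,0,0,-77,0,0,0,0,0,0,-80.5,0,0,0,0,0,0,-80.5,0,0,0,0,0,0,-80.5,0]'

```text
time: 4.92
position: [0.5078, 0.0101, 0.2268]
tcp_rot: [-2.403, 2.023, -0.001]
contact_force: [-0.1, -1.3, -1.1]
gripper_width: 0.392
grasp_force: 33.0
```

Run:
```python
from h import *
go([.5075,.0105,.228],9.3)
gs=[grab("scene"),grab("wrist")]
A=cv2.resize(gs[0][0][110:240,240:400],(480,390),interpolation=cv2.INTER_CUBIC)
B=cv2.resize(gs[1][0],(320,200));B=cv2.copyMakeBorder(B,0,190,0,0,cv2.BORDER_CONSTANT)
cv2.imwrite("pics/draw1.png",np.hstack([A,B])[:,:,::-1])
```

```text
9.3 [ 0.000e+00 -1.000e-01 -1.795e+02] [-0.4  0.3 -1.2]
189.3 [-0.  -0.   0.5] [-0.4  0.3 -1.2]
now [0.5078 0.0101 0.2268] up in tool [ 0.    -0.001 -1.   ] q [ 0.34  0.19 -0.28  0.   -1.1  -0.17] F [-0.1 -1.3 -1.1] w 0.392 gf 33.000056594610214 t 4.925
```

View pics/draw1.png

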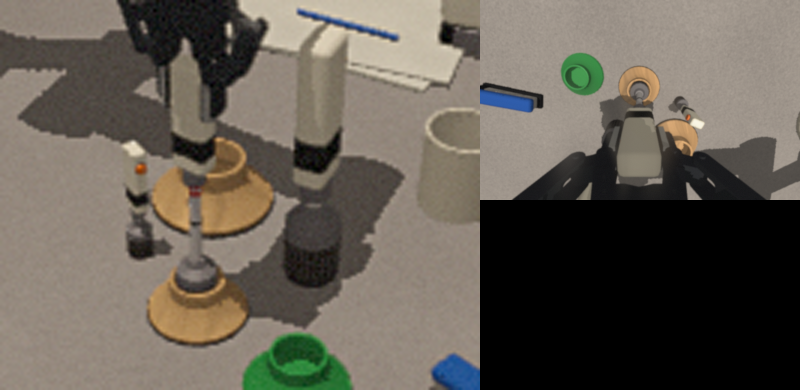

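Red rings show on the rod at crop (195,188). The TCP has risen 79.3 mm, so I'll raise it 1.5 mm more and release gently.

apply_moves --deltas '[0,0,0,0,0,-1.5,0,0,0,0,0,0,-1.5,0,0,0,0,0,0,-1.5,0]' --grip_force 20

```text
time: 5.4
position: [0.5077, 0.0101, 0.2284]
tcp_rot: [-2.403, 2.023, -0.001]
contact_force: [0.8, 0.2, -0.2]
gripper_width: 0.394
grasp_force: 32.9
```

apply_moves --deltas '[0,0,0,0,0,0,0.42,0,0,0,0,0,0,0.45,0,0,0,0,0,0,0.5,0,0,0,0,0,0,0.6,0,0,0,0,0,0,0.7,0,0,0,0,0,0,0.7]'

```text
time: 6.15
position: [0.5074, 0.0101, 0.2284]
tcp_rot: [2.403, -2.023, -0.0]
contact_force: [-0.1, 0.2, -0.9]
gripper_width: 0.704
grasp_force: 0.0
```

Run:
```python
from h import *
gs=[grab("scene"),grab("wrist"),grab("top")]
W=cloud(gs[1]);P=W[(abs(W[...,2]-.27)<.012)&(np.hypot(W[...,0]-.507,W[...,1]-.01)<.02)];print(np.median(P,0),len(P))
k=[];W=cloud(gs[0]);hsv=cv2.cvtColor(gs[0][0],cv2.COLOR_RGB2HSV)
o=(hsv[...,0]<14)&(hsv[...,1]>170)&(abs(W[...,2]-.249)<.03)&(np.hypot(W[...,0]-.5265,W[...,1]-.0103)<.03)
print("orange",o.sum(),W[o].mean(0))
A=cv2.resize(gs[0][0][110:210,270:350],(320,400),interpolation=cv2.INTER_CUBIC)
B=cv2.resize(gs[1][0][160:400,200:440],(400,400))
cv2.imwrite("pics/rel1.png",np.hstack([A,B])[:,:,::-1])
go([.5075,.0105,.3],99.3)
```

```text
[0.50803705 0.00594652 0.27083909] 5185
orange 15 [0.52844493 0.01066752 0.24879658]
99.3 [ 0.  -0.  90.5] [ -0.4  -0.1 -71.7]
279.3 [  0.    0.  -89.5] [ -0.4  -0.1 -71.7]
now [0.5075 0.0101 0.2283] up in tool [ 0.  0. -1.] q [ 0.34  0.19 -0.28  0.   -1.1  -0.17] F [ 0.3  0.4 -0.2] w 0.699 gf 0.0 t 6.3
```

View pics/rel1.png

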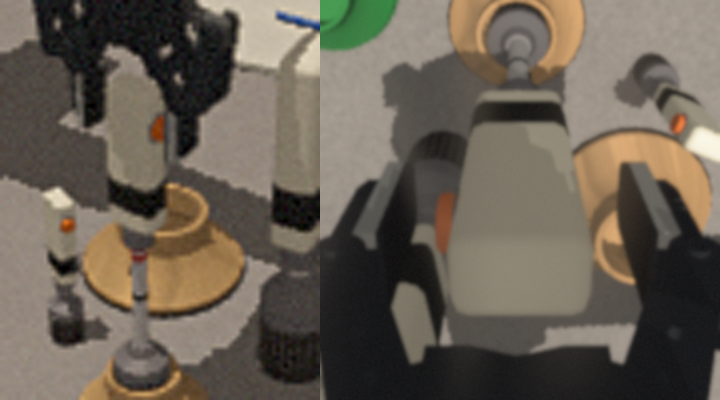

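The button (crop (445,222)) stands proud again. I'll compare its protrusion with the picture taken before the squeeze, when the camera was at the same place relative to the handle.

Run:
```python
from h import *
def wid(p):
    hsv=cv2.cvtColor(p,cv2.COLOR_RGB2HSV).astype(int)
    o=((hsv[...,0]<14)&(hsv[...,1]>130)&(hsv[...,2]>60));o[:, :255]=0;o[:,300:]=0;o[:262]=0;o[330:]=0
    o=cv2.morphologyEx(o.astype(np.uint8),cv2.MORPH_OPEN,np.ones((2,2)))
    ys,xs=np.nonzero(o)
    print(o.sum(),xs.min(),xs.max(),ys.min(),ys.max(),o.sum(1)[ys.min():ys.max()+1].tolist())
wid(cv2.imread("pics/wrist2.png")[:,:,::-1])
g=grab("wrist");wid(g[0]);cv2.imwrite("pics/wrist3.png",g[0][:,:,::-1])
# red rings & ring heights from scene
g=grab("scene");W=cloud(g);hsv=cv2.cvtColor(g[0],cv2.COLOR_RGB2HSV)
# lower end of handle height in scene at (axis)
for v in range(160,205):
    k=[u for u in range(295,318) if np.hypot(W[v,u,0]-.507,W[v,u,1]-.01)<.025]
    if k: print(v,len(k),round(float(np.nanmedian(W[v,k,2])),4),g[0][v,k[len(k)//2]].tolist(),end=" | ")
```

```text
288 270 279 278 313 [6, 7, 8, 8, 9, 9, 9, 9, 10, 10, 10, 10, 9, 9, 9, 9, 9, 9, 9, 9, 9, 9, 8, 8, 8, 8, 7, 7, 7, 7, 7, 6, 6, 5, 5, 4]
262 271 280 277 311 [5, 7, 8, 9, 9, 9, 9, 9, 8, 9, 9, 9, 9, 9, 9, 9, 9, 8, 8, 8, 8, 8, 8, 8, 7, 7, 7, 7, 7, 6, 5, 5, 5, 3, 2]
160 14 0.1912 [19, 19, 24] | 161 14 0.1876 [22, 18, 23] | 162 14 0.1865 [12, 14, 13] | 163 14 0.1824 [33, 29, 30] | 164 14 0.1792 [118, 112, 90] | 165 12 0.1766 [148, 139, 118] | 166 10 0.1751 [133, 120, 107] | 167 8 0.172 [152, 141, 122] | 168 8 0.1652 [94, 87, 75] | 169 8 0.1623 [61, 55, 55] | 170 8 0.1578 [59, 53, 52] | 171 7 0.155 [67, 59, 61] | 172 4 0.1539 [73, 53, 47] | 173 3 0.1457 [107, 83, 73] | 174 4 0.142 [106, 47, 41] | 175 4 0.1393 [107, 69, 64] | 176 5 0.1353 [107, 97, 92] | 177 5 0.1312 [116, 111, 105] | 178 4 0.1297 [110, 100, 96] | 179 4 0.1259 [108, 101, 95] | 180 4 0.122 [106, 104, 95] | 181 4 0.1194 [113, 104, 98] | 182 4 0.1157 [110, 106, 101] | 183 4 0.1113 [109, 101, 98] | 184 4 0.1081 [43, 37, 39] | 185 4 0.1047 [89, 82, 79] | 186 4 0.1022 [115, 107, 103] | 187 4 0.1001 [115, 107, 102] | 188 4 0.094 [112, 103, 96] | 189 4 0.0916 [117, 109, 101] | 190 4 0.088 [120, 110, 103] | 191 4 0.0846 [121, 110, 102] | 192 4 0.0802 [116, 108, 102] | 193 4 0.077 [114, 105, 98] | 194 5 0.0731 [122, 111, 106] | 195 8 0.0677 [110, 102, 98] | 196 11 0.0658 [127, 117, 111] | 197 13 0.063 [110, 103, 98] | 198 13 0.0596 [92, 84, 82] | 199 14 0.0578 [92, 83, 82] | 200 16 0.0568 [141, 132, 124] | 201 15 0.0544 [142, 130, 124] | 202 17 0.0526 [144, 130, 122] | 203 17 0.0495 [123, 113, 108] | 204 16 0.047 [75, 67, 64] |
```

The button protrudes as it did before (9 px against 9 px), so it is out and the brush is locked. Next: go up clear, turn a quarter and come down over the plain sides.

apply_moves --deltas '[0,0,0,0,0,-40,1,0,0,0,0,0,-80,1,0,0,-10,0,0,-85,1,0,0,-20,0,0,-85,1,0,0,-30,0,0,-85,1,0,0,-40,0,0,-85,1,0,0,-50,0,0,-85,1,0,0,-60,0,0,-85,1,0,0,-70,0,0,-85,1,0,0,-80,0,0,-85,1,0,0,-90,0,0,-85,1,0,0,-90,0,0,-85,1]'

```text
time: 7.9
position: [0.5075, 0.0101, 0.3133]
tcp_rot: [3.13, 0.265, -0.0]
contact_force: [-0.0, 0.2, 0.2]
gripper_width: 0.998
grasp_force: 0.0
```

Run:
```python
from h import *
g=grab("wrist");W=cloud(g)
k=(abs(W[...,2]-.273)<.006)&(np.hypot(W[...,0]-.5075,W[...,1]-.0103)<.03);P=W[k]
print(k.sum(),P.mean(0).round(4),cv2.minAreaRect((P[:,:2]*1000).astype(np.float32)))
go([.5078,.0105,.222],99.8)
```

```text
1562 [0.5094 0.0122 0.2709] ((508.32928466796875, 11.845891952514648), (32.80868148803711, 21.617877960205078), 8.526483535766602)
99.8 [  0.    0.  179.8] [ 0.4 -0.4 91.3]
279.8 [-0.   0.  -0.2] [ 0.4 -0.4 91.3]
now [0.5075 0.0101 0.3133] up in tool [-0. -0. -1.] q [ 0.34  0.13 -0.13 -0.   -1.31  1.4 ] F [0.7 0.8 0.3] w 0.996 gf 0.0 t 7.95
```

apply_moves --deltas '[0,0,0,0,-1,35,1,0,0,0,0,-1,65,1,0,0,0,0,-1,85,1,0,0,0,0,-1,91,1,0,0,0,0,-1,91,0.5,0,0,0,0,-1,91,0.5,0,0,0,0,-1,91,0,0,0,0,0,-1,91,0,0,0,0,0,-1,91,0,0,0,0,0,-1,91,0]' --grip_force 40

```text
time: 9.2
position: [0.5077, 0.0113, 0.223]
tcp_rot: [-3.13, -0.269, -0.002]
contact_force: [0.2, 1.3, 3.4]
gripper_width: 0.251
grasp_force: 42.7
```

Run:
```python
from h import *
g=grab("wrist");cv2.imwrite("pics/grip2.png",g[0][:,:,::-1])
go([.5078,.0105,.32],99.8)
```

```text
99.8 [ 1.0e-01 -0.0e+00 -1.8e+02] [  0.1   0.8 -97. ]
279.8 [-0.  -0.1  0. ] [  0.1   0.8 -97. ]
now [0.5078 0.0113 0.223 ] up in tool [ 0.001 -0.    -1.   ] q [ 0.34  0.19 -0.29  0.   -1.09  1.4 ] F [-1.2  1.8  4.4] w 0.253 gf 42.69830524921417 t 9.25
```

View pics/grip2.png

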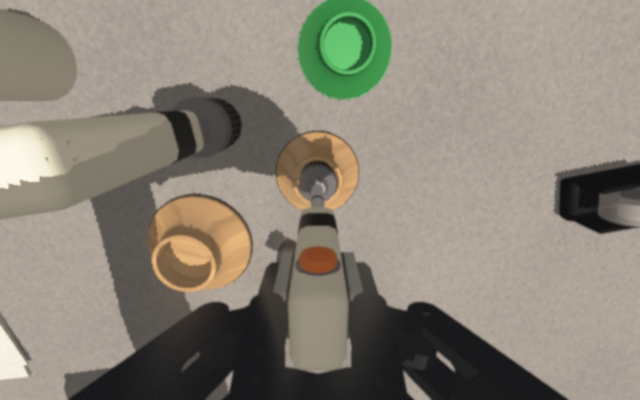

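The pads hold the plain ±y faces and the orange button (318,260) is untouched. The opening is 21.4 mm, close to the 22 mm handle. Lifting straight up.

apply_moves --deltas '[0,0,0,0,0,-4,0,0,0,0,0,0,-12,0,0,0,0,0,0,-24,0,0,0,0,0,0,-38,0,0,0,0,0,0,-52,0,0,0,0,0,0,-66,0,0,0,0,0,0,-78,0,0,0,0,0,0,-86,0,0,0,0,0,0,-90,0,0,0,0,0,0,-90,0,0,0,0,0,0,-90,0,0,0,0,0,0,-90,0]'

```text
time: 10.75
position: [0.5072, 0.011, 0.3118]
tcp_rot: [3.13, 0.268, -0.002]
contact_force: [0.3, -0.1, -3.3]
gripper_width: 0.251
grasp_force: 41.9
```

Run:
```python
from h import *
gs=[grab("scene"),grab("wrist")]
go([.5078,.0105,.32],99.8)
A=cv2.resize(gs[0][0][80:240,240:400],(400,400),interpolation=cv2.INTER_CUBIC)
B=cv2.resize(gs[1][0][100:400,170:470],(400,400))
cv2.imwrite("pics/lift.png",np.hstack([A,B])[:,:,::-1])
W=cloud(gs[0]);k=np.hypot(W[...,0]-.508,W[...,1]-.011)<.035
z=np.sort(W[k][:,2]);print([z[(z>a)&(z<a+.01)].size for a in np.arange(.02,.26,.01)])
```

```text
99.8 [-1.0e-01  0.0e+00 -1.8e+02] [ 0.4  0.6 -8. ]
279.8 [0. 0. 0.] [ 0.4  0.6 -8. ]
now [0.5072 0.0111 0.312 ] up in tool [-0.001  0.    -1.   ] q [ 0.34  0.13 -0.13 -0.   -1.31  1.4 ] F [-0.5  0.7 -3.6] w 0.253 gf 41.867085099220276 t 10.85
[112, 102, 40, 0, 0, 0, 0, 26, 42, 42, 41, 56, 67, 24, 13, 11, 15, 11, 13, 18, 14, 11, 29, 22]
```

View pics/lift.png

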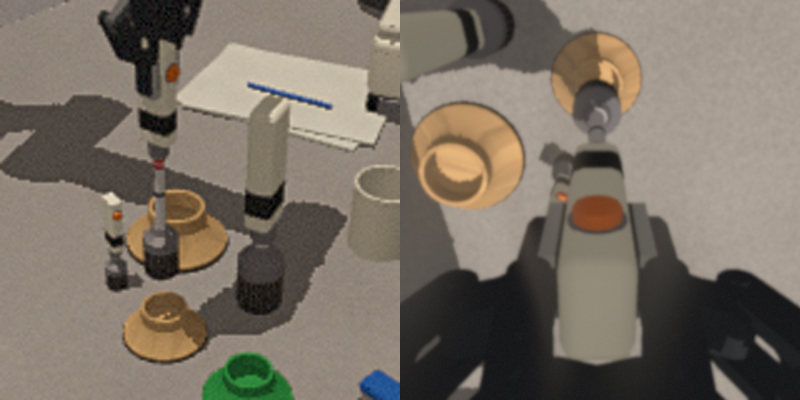

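The brush hangs upright and clear: its foot is at about 95 mm, the holder's rim at 42 mm. The red ring shows and the button is out. Handing in.

```bash
python3 -c "
from workcell import order;print(order.finish_job())"
```

```text
the job is handed in; nothing more can be done
None
```

The brush is drawn out to the second stop and locked with its button out, and the arm is holding it upright by its plain sides with the bristles about 50 mm above the holder's rim; the job was handed in at about 11 s.

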